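Clamp a flow chamber with a reversible ratchet clamp

ROBOT

A 6-joint arm with a two-finger parallel gripper is mounted at the origin on the work surface. World frame = base frame: x ahead of the robot, y to its left, z up, the work surface at z = 0. Lengths are in mm, angles in rad, forces in N, time in s.
With the tool pointing down it reaches from about 300 to 775 mm from the base axis. Payload 14.6 kg.
Tool frame: the origin (TCP) lies midway between the tips of the shut fingers; the grasp point (between the pads) lies 19 mm behind it; x points along the fingers, z is the direction in which the jaws open and shut, and the axes are right-handed (so a half turn about x gives the same grasp; the last joint's range is limited). The gripper opens to 94 mm and grips with 3 to 60 N. Pads are 16 mm wide; open, the fingers measure 119 mm over their backs; the gripper's body (75 mm by 177 mm) begins 78 mm behind the grasp point.
Start: joints at [1.149, 0.3, 1.521, -0, 1.321, -0.067], TCP at [191.068, 515.735, 205.446] pointing down, gripper open.
Joint ranges: [-3.03, 3.03], [-0.79, 2.21], [0.23, 2.52], [-1.04, 4.18], [0, 3.07], [-2.55, 2.55]. Speed limits (rad/s): [2.22, 2.22, 2.57, 3.14, 3.14, 3.14].

INTERFACE

Orientations are given as [roll, pitch, yaw] about the fixed x, y, z axes, in that order (R = Rz(yaw) Ry(pitch) Rx(roll)).
In Python, from cell import * gives the robot as it stands.
- The arm moves only by the tool play_rows, never from a script. Its argument "motion" is one flat list of numbers, 7 for each row, row after row: the turn, a rotation vector about the tool's x, y, z in rad, then the shift along the tool's x, y, z in m, then the closure, from -1 (fully open) to 1 (shut), so that 0 is half open. In form: [rx, ry, rz, x, y, z, fingers, rx, ry, rz, x, y, z, fingers, ...]. A call has 1 to 20 rows; each row shifts and turns the pose as measured when the row begins, along the tool's axes as they then stand; what a row does not reach is not made up. A row lasts 1/10 s, in which the tool goes at most 50 mm and 8.59 degrees, less where a joint would pass 70% of its speed; a pose out of reach is approached as far as the arm can. A call with a gripper value outside its range is refused whole. The fingers move at their own pace and stop on an object; "newtons" is the grip in N (left out, the last holds). Time passes only in rows, so rows that do not move let the fingers close. It gives the time, the measured TCP pose, the force and the opening at its end, in the units of the state.
- read_state(): the state, without advancing time (a new reading comes with each control period).
- camera(name): name is "side" or "top"; returns (picture, depth): 400x640x3 uint8, blue, green, red; 400x640 float32, mm along the optical axis (not along the pixel's ray), 0 where there is no reading.
- camera_params(name): a dict with "fx", "fy", "cx", "cy" (pixels), "k1" (the pictures are not rectified: a ray, as slopes to the right and down, at radius r is drawn at 1 + k1 r^2 times it, then the intrinsics apply), "T" (4x4, takes a point from camera to world coordinates). Camera axes: x right, y down, z forward; pixel columns grow to the right and rows downward; lengths in mm; the calibration is good to about 2 mm. A picture is of the moment at which its call begins. camera_params takes no time and is no camera call.
- sign_off(): hands the job in, once; it reports no verdict.
Trained networks look in the newest picture that a camera, given by its name, has taken for a name from the list of things; names that differ only in an ending like _2 or _b are one class to them, and where a whole thing is asked for, a point or a joint stands for the part that bears it (a point fixed in the world has none). Each returns a list of dicts, best first, with "conf" (0 to 1); they miss things now and then, are a little off and sometimes report something else, mostly with a low value. They report only what shows in the picture. A call takes as long as a camera call.
- masks_of(camera, name): "region" (400x640 bool, what is visible of it).
- place_of(camera, name): "at" ([x, y, z] in mm, in the coordinates of the camera as it stood for that picture, good to about 4 mm: a listed point, or the origin of a listed thing).
The state is a dict: "clock": time; "joints": joint angles; "qd": joint speeds; "effort": joint torques, N m; "eef_pos": TCP position; "eef_rot": TCP orientation; "wrist_force": force on the tool from outside, world axes, zero at the start; "moment": the same for the moment, N m; "finger_gap": finger opening in mm.
Only numpy, scipy, OpenCV 4.12 (cv2) and the standard library are available. Lean on these libraries where they do the work, as an engineer would, in place of code of your own. Each camera call takes 0.05 s, during which the arm holds its last target.

TASK

The aluminium flow chamber with the glass window lies loose in the bench clamp, whose ratchet is still set to loosen. Flip the small pawl lever over to tighten, then swing the handle to and fro by its upright knob until the jaw holds the chamber firmly against the back stop (about 5 N of push at the knob; 8 N can crack the glass), and let go. Move the jaw with the handle only, keep your hands off jaw and chamber, and do not disturb the other things on the bench.

Things in the scene. Friction and masses are not known exactly. Their poses are not given: they have to be found in the camera images.
- ratchet_axis (a point): Point on the vertical axis of the ratchet handle and wheel, 50 mm above the bench. Its x axis points across the clamp from the knob side to the jaws; y along the jaw's travel (back stop on the -y side, moving jaw on the +y side); z up. The clamp's white base, 180 x 235 x 12 mm, is fixed to the bench at a place and yaw that vary.
- handle (a joint): Angle of the steel handle (rad), -0.6 to 0.6 (hard stops). At 0 it points along the ratchet axis's -x; it grows clockwise seen from above (knob moves towards the ratchet axis's +y). Tightening is clockwise. A flat bar 22 mm wide, its top 38 mm above the bench; stays where it is left (friction about 1 N at the knob).
- knob_mid (a point): Middle of the black upright knob at the handle's free end, 155 mm from the axis: a cylinder of 22 mm diameter, 56 mm high, its middle 70 mm and top 98 mm above the bench. It spins freely on the handle, so it can be pinched from above and carried round in an arc without turning the gripper.
- pawl (a joint): Angle of the rocking direction pawl on the handle (rad), growing clockwise seen from above. Start, -0.16 to -0.3: loosen; the handle clicks freely clockwise and pulls the wheel counter-clockwise. +0.3 (down to 0.16 riding on a tooth): tighten; it drives clockwise and clicks freely back. A spring snaps it to whichever side of 0 it is on; flipping takes 1 to 3 N at the lever.
- pawl_tip (a point): Middle of the top of the pawl's upright thumb lever, a dark steel tab 12 mm (along the handle) x 8 mm, top 88 mm and foot 58 mm above the bench. It stands on the handle 90 mm from the ratchet axis, 65 mm short of the knob, and leans 5 to 8 mm to one side of the handle's middle line; flipping carries it as far clockwise of that line. It pivots 62 mm from the ratchet axis.
- jaw: The moving steel jaw with its sprung pad: 50 mm wide, 42 mm high on the 20 mm high bed. Origin at the middle of the foot of the pad's face, axes as the ratchet axis. A rack draws it 12 mm towards -y per radian that the wheel turns clockwise; friction holds it. Moving it free takes about 3 N at the knob, which may fade to near 0 when the knob is held still. Full strokes needed: two to four.
- stop: The fixed back stop: 50 mm wide, 42 mm high steel block on the bed. Origin at the middle of the foot of its gripping face (looking to +y of the ratchet axis). Its rigid pad may be screwed out by 0 to 4 mm beyond this origin; by how much is not reported, so the clamping can only be felt.
- chamber: The loose flow chamber: aluminium block 50 x 40 x 36 mm with a small glass window on top, 0.35 kg; origin in the middle of its underside, its 40 mm along the jaw's travel (own y). It lies on the bed between jaw and stop.
- dishes: Two stacked culture dishes, 60 mm across, 28 mm high, beyond the clamp; origin under the centre. Leave alone.
- vial: Small amber vial, 28 mm across, 70 mm high, to the right of the clamp; origin under the centre. Leave alone.
- tube_rack: White tube rack, 60 x 110 x 40 mm, beside the clamp, to its left; origin under the centre. Leave alone.
- tip_box: Closed pipette tip box, 122 x 87 x 74 mm, to the left; origin under the centre. Leave alone.
- tip_box_2: Closed pipette tip box, 122 x 87 x 74 mm, to the right; origin under the centre. Leave alone.
- jar: Glass jar, 72 mm across, 120 mm high, to the left; origin under the centre. Leave alone.
- marker: Marker pen, 12 mm thick, lying to the right. Leave alone.
- jaw_pad: The pad on the jaw's face, 46 x 36 mm, on stiff springs (50 N per mm). Origin as the jaw's. Once the chamber is pinched, each 1 N more at the knob, also when it is held still, adds about 13 to 16 N of clamping force, and each 0.01 rad of handle adds about 5 N. Clamping with 20 to 110 N is right; above that the glass cracks.
- wheel: The ratchet wheel round the axis, 65 mm across, with 20 round steel teeth, 40 to 58 mm above the bench; origin on the axis at bench level. Up to 0.31 rad at the start of each driving stroke is lost before a tooth catches.

How it is judged (in metres and radians):
On the way, in this order (a step that is already met when the one before it is completed fails the run):
1. the pawl is flipped over to tighten (value of joint pawl above 0.12 rad), for 0.2 s.
2. the handle has drawn the jaw up so that it presses the chamber firmly (contact force between jaw and chamber above 20 N and contact force between stop and chamber above 16 N), for 0.2 s.
At the end, for the whole second after the job is handed in: The pawl stands on the tighten side (over 0.1 rad), the chamber stands level (within 0.06 rad), at rest and still pinched between jaw (over 12 N) and back stop (over 10 N), and the knob is let go (contact force between jaw and chamber above 12 N and contact force between stop and chamber above 10 N and value of joint pawl above 0.1 rad and angle between chamber's own z axis and vertical below 0.06 rad and linear speed of chamber below 0.01 m/s); the robot touches nothing.
It fails at once if the chamber is squeezed with more than 110 N: its glass cracks (contact force between jaw and chamber above 110 N).
It fails at once if the robot pushes the jaw by hand (contact force between any of the fingers, the arm and jaw above 2 N).
It fails at once if the robot handles the chamber (contact force between any of the fingers, the arm and chamber above 2 N).
It fails at once if another thing on the bench is shifted by more than 25 mm (distance of any of dishes, vial, tube_rack, tip_box, tip_box_2, jar, marker from where it was at the start of the episode above 0.025 m).
It also fails if it takes over 70 s, if anything falls off the work surface, if the arm or the gripper's body presses on something with over 40 N, if the wrist force passes 120 N, or if a joint passes its speed limit or range.

## Working session

There is one attempt and no reset: what is moved stays moved. The work goes in short steps, Python scripts to look and compute and a tool call to move; the robot and the scene stay as the last step left them, time stands still between calls to the robot, and variables do not carry over. Pictures are saved under pics/ and viewed, and the job is handed in when it is done.

Besides the shell and the picture viewer there is one more tool, called after "Call:" by a JSON object that holds its "method" and its "body", one argument or row to a line. play_rows: Moves the arm, as the interface text tells. Its arguments: {"type":"object","properties":{"motion":{"type":"array","items":{"type":"number"}},"newtons":{"type":"number"}},"required":["motion"]}

```bash
mkdir -p pics; ls; cat > h.py <<'E'
from cell import *
import numpy as np, cv2
from scipy.spatial.transform import Rotation as R
def w(cam,p):
    T=np.array(camera_params(cam)["T"]); return (T@np.r_[p,1])[:3]
def px2w(cam,u,v,d):
    c=camera_params(cam); xd=(u-c["cx"])/c["fx"]; yd=(v-c["cy"])/c["fy"]
    x,y=xd,yd
    for _ in range(10):
        f=1+c["k1"]*(x*x+y*y); x,y=xd/f,yd/f
    return w(cam,[x*d,y*d,d])
def w2px(cam,P):
    c=camera_params(cam); p=(np.linalg.inv(np.array(c["T"]))@np.r_[P,1])[:3]; x,y=p[0]/p[2],p[1]/p[2]
    f=1+c["k1"]*(x*x+y*y); return c["fx"]*x*f+c["cx"],c["fy"]*y*f+c["cy"]
E
python3 - <<'E'
from h import *
for c in ["top","side"]:
    im,d=camera(c); cv2.imwrite(f"pics/{c}0.png",im); np.save(c+"d.npy",d)
    print(c,np.round(np.array(camera_params(c)["T"]),3).tolist())
    for n in ["ratchet_axis","knob_mid","pawl_tip","jaw","stop","chamber"]:
        for r in place_of(c,n)[:2]: print(n,r["conf"],np.round(w(c,r["at"]),1))
s=read_state(); print(s)
E
```

```text
pics
top [[0.107, -0.973, 0.207, 324.244], [-0.994, -0.105, 0.023, -12.985], [-0.001, -0.208, -0.978, 1508.641], [0.0, 0.0, 0.0, 1.0]]
ratchet_axis 0.57 [629.1   9.3  47.9]
knob_mid 0.55 [472.8   9.7  71.6]
pawl_tip 0.48 [532.8   1.9  85.4]
jaw 0.74 [727.3  44.7  19.4]
jaw 0.66 [535.6   2.9  82.5]
stop 0.48 [713.7 -16.2  15. ]
chamber 0.62 [715.7  12.   18.8]
chamber 0.61 [628.9   8.9  49.1]
side [[0.904, -0.256, 0.342, 170.283], [-0.427, -0.526, 0.736, -950.643], [-0.009, -0.811, -0.585, 840.329], [0.0, 0.0, 0.0, 1.0]]
ratchet_axis 0.89 [630.1   6.4  47.8]
knob_mid 0.75 [692.5 206.    5.3]
knob_mid 0.64 [470.6  14.2  69. ]
pawl_tip 0.62 [537.5   9.4  87.4]
pawl_tip 0.44 [ 6.256e+02 -4.401e+02  2.000e-01]
jaw 0.66 [725.7  49.7  18.5]
stop 0.54 [712.1 -15.3  19.4]
chamber 0.49 [715.8  15.   23.3]
{'clock': 0.7, 'joints': array([ 1.14935302e+00,  2.99870683e-01,  1.52102195e+00, -2.01874154e-05,
        1.32068368e+00, -6.66124808e-02]), 'qd': array([-8.12831633e-04,  5.13283799e-04, -1.98618650e-03, -2.25694401e-04,
       -2.66809338e-05, -7.10140805e-04]), 'effort': array([ 1.44801874e-03, -5.31562364e+01, -3.52891660e+01,  7.09698256e-02,
        2.11352378e-02,  1.40505216e-05]), 'eef_pos': array([191.09567263, 515.71940186, 205.45237586]), 'eef_rot': array([-0.94127277,  1.57077084,  0.27469773]), 'wrist_force': array([-0.89726711,  0.24101298,  0.54715583]), 'moment': array([0.02086528, 0.00625361, 0.02825739]), 'finger_gap': 93.7057895126167}
```

View pics/top0.png

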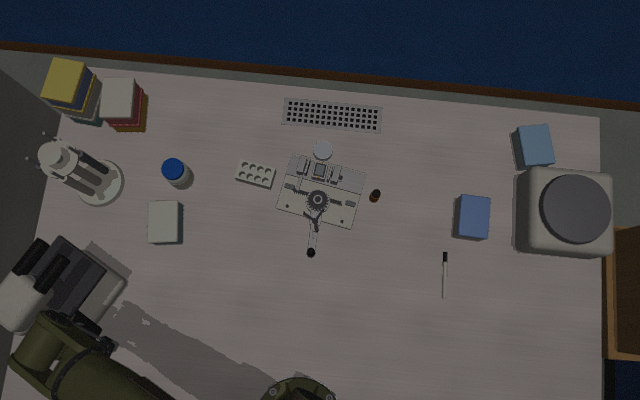

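View pics/side0.png

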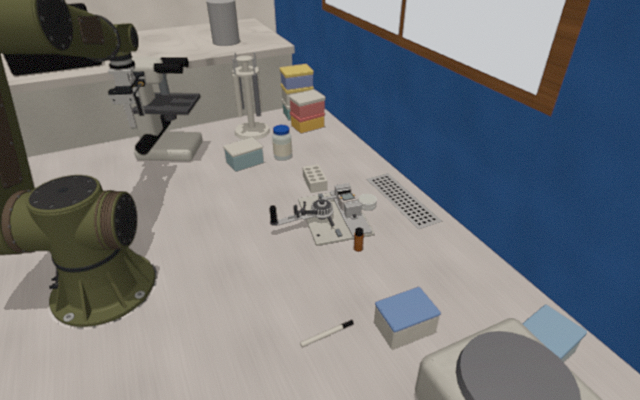

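```bash
python3 - <<'E'
from h import *
s=read_state(); print(np.round(R.from_euler('xyz',s['eef_rot']).as_matrix(),3))
for c in ["top","side"]:
    im=cv2.imread(f"pics/{c}0.png")
    for n,P in dict(k=[471,12,98],p=[535,5,88],a=[629.6,8,58]).items():
        u,v=w2px(c,P); print(c,n,u,v)
    u,v=map(int,w2px(c,[550,8,60])); 
    cv2.imwrite(f"pics/{c}0z.png",cv2.resize(im[v-60:v+60,u-80:u+80],None,fx=5,fy=5,interpolation=cv2.INTER_CUBIC)); print(u-80,v-60)
E
```

```text
[[ 0.    -0.938  0.347]
 [ 0.     0.347  0.938]
 [-1.    -0.     0.   ]]
top k 310.7413609348498 250.7474637686533
top p 315.6989491721307 228.78132275460965
top a 318.09489572030697 198.1521695677364
235 164
side k 272.10732299312076 206.12740039421342
side p 293.8317389813118 204.43077191207144
side a 322.62469747498005 203.75078304171015
218 150
```

View pics/top0z.png

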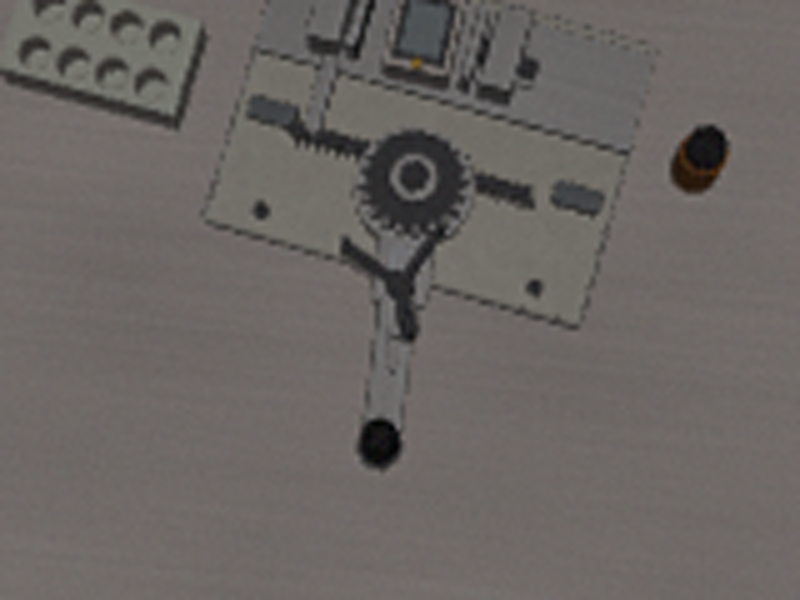

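View pics/side0z.png

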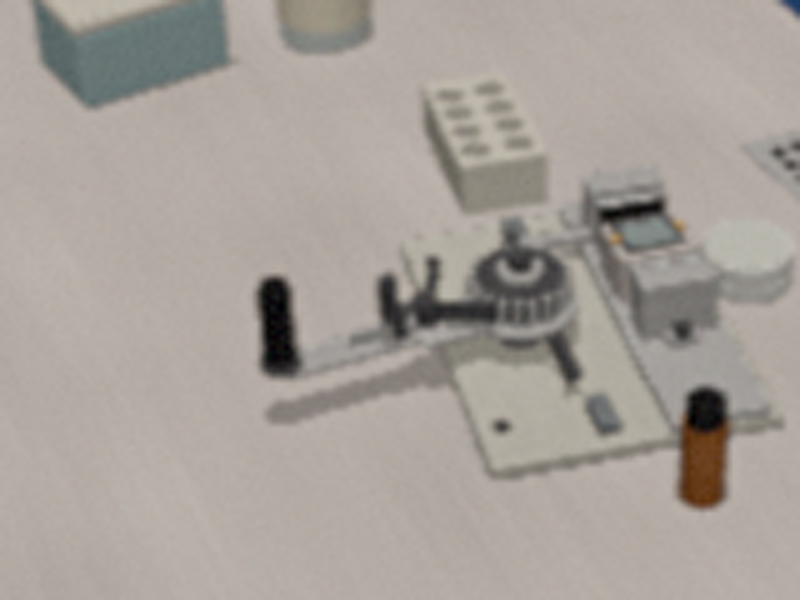

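```bash
cat >> h.py <<'E'
def ray(cam,u,v,z):
    a=px2w(cam,u,v,500.);b=px2w(cam,u,v,1500.); t=(z-a[2])/(b[2]-a[2]); return a+t*(b-a)
E
python3 - <<'E'
from h import *
for n,u,v,z in [("tabtop",407,328,88),("tabtop_far",410,335,88),("knob",380,438,98),("axis",414,177,62)]:
    print(n,ray("top",235+u/5,164+v/5,z))
for n,u,v,z in [("tabtop",387,280,88),("knob",273,284,98)]:
    print(n,ray("side",218+u/5,150+v/5,z))
from scipy.ndimage import label
for c in ["top","side"]:
    camera(c)
    d=np.load(c+"d.npy")
    for n in ["knob_mid","pawl_tip","handle","vial","tube_rack"]:
        m=masks_of(c,n)
        for r in m[:1]:
            ys,xs=np.nonzero(r["region"]); print(c,n,r["conf"],xs.min(),xs.max(),ys.min(),ys.max(),len(xs), np.round(px2w(c,xs.mean(),ys.mean(),np.median(d[ys,xs])),1))
for u in range(308,324): pass
d=np.load("topd.npy")
# height map near the tab
for v in range(218,240,1):
    print(v,[int(px2w("top",u,v,d[v,u])[2]) for u in range(308,326)])
E
```

```text
tabtop [532.90015211   2.79309279  88.        ]
tabtop_far [529.13250248   0.69588288  88.        ]
knob [468.72878166  11.0327575   98.        ]
axis [624.99000165   8.40313791  62.        ]
tabtop [536.13853417  -4.0844967   88.        ]
knob [471.14341762   8.34893993  98.        ]
top knob_mid 0.38 307 314 248 256 60 [468.  13.  95.]
top pawl_tip 0.45 303 323 209 230 133 [570.   11.9  53. ]
top handle 0.69 305 322 211 257 433 [534.   12.2  43.8]
side pawl_tip 0.63 295 315 204 215 111 [563.9   7.3  53.3]
side handle 0.94 270 329 206 224 403 [530.6   9.   46.5]
side vial 0.5 354 363 228 251 203 [ 656.1 -166.6   42.2]
side tube_rack 0.7 303 327 165 192 527 [682.8 180.2  33.3]
218 [1, 47, 60, 52, 58, 53, 53, 58, 57, 57, 39, 37, 35, 11, 14, 7, 10, 10]
219 [-1, 34, 44, 56, 56, 58, 53, 55, 58, 44, 34, 40, 36, 15, 13, 10, 8, 14]
220 [-4, 35, 38, 36, 61, 56, 57, 58, 57, 58, 37, 32, 38, 8, 16, 14, 8, 5]
221 [-5, 33, 33, 33, 57, 54, 60, 61, 59, 48, 37, 39, 44, 2, 9, 9, 8, 9]
222 [6, 37, 39, 36, 29, 60, 57, 60, 62, 47, 39, 39, 36, 2, -5, 0, 0, 10]
223 [-5, 39, 37, 43, 34, 44, 60, 59, 49, 40,
[... 469 characters left out ...]
39, 50, 51, 57, 76, 85, 90, 58, -2, 2, 0, 0, 3, -1, -3]
231 [0, -6, 34, 31, 39, 50, 42, 58, 71, 71, 0, 3, -7, -5, -4, -5, 0, 7]
232 [4, 2, 40, 37, 34, 48, 50, 33, 38, 0, 1, -1, -1, 1, 0, 5, 0, -5]
233 [0, 8, 35, 38, 45, 46, 43, 38, 40, 0, 0, 0, 3, 6, 1, -4, -2, -5]
234 [6, 1, 33, 39, 49, 45, 39, 40, 36, -1, -4, -6, 1, -3, 2, 0, -4, 0]
235 [2, 39, 35, 37, 41, 48, 43, 44, 40, 2, 0, 1, -2, -8, 7, 1, 2, -1]
236 [-5, 30, 44, 36, 51, 42, 43, 39, 35, -1, -4, 0, -2, 0, -3, 1, -3, 3]
237 [-1, 36, 30, 42, 48, 55, 38, 42, 35, 3, -1, -2, -1, 0, 7, -1, 0, 0]
238 [-1, 38, 36, 36, 40, 37, 37, 40, 36, -1, -6, 8, -4, -1, -2, -1, -7, -2]
239 [-2, 40, 34, 36, 38, 40, 37, 36, 44, 3, -1, -2, -3, -5, 1, 2, -2, 1]
```

Call:
{"method": "play_rows", "body": {
  "motion": [-0.12, 0, 0, 0, 0, 0, 1, -0.12, 0, 0, 0, 0, 0, 1, -0.115, 0, 0, 0, 0, 0, 1, 0, 0, 0, 0, -0.027, -0.042, 1, 0, 0, 0, 0, -0.027, -0.042, 1, 0, 0, 0, 0, -0.027, -0.042, 1, 0, 0, 0, 0, -0.027, -0.042, 1, 0, 0, 0, 0, -0.027, -0.042, 1, 0, 0, 0, 0, -0.027, -0.042, 1, 0, 0, 0, 0, -0.027, -0.042, 1, 0, 0, 0, 0, -0.027, -0.042, 1, 0, 0, 0, 0, -0.027, -0.042, 1, 0, 0, 0, 0, -0.027, -0.042, 1, 0, 0, 0, 0, -0.027, -0.042, 1],
  "newtons": 20
}}

```text
clock: 2.7
eef_pos: [494.8, 57.5, 206.4]
eef_rot: [-1.188, 1.566, 0.407]
wrist_force: [0.4, 1.1, 0.6]
finger_gap: 0.3
```

Call:
{"method": "play_rows", "body": {
  "motion": [0, 0, 0, 0, -0.014, -0.033, 1, 0, 0, 0, 0, -0.013, -0.032, 1, 0, 0, 0, 0, -0.012, -0.03, 1, 0.02, 0, 0, 0.03, 0, 0, 1, 0, 0, 0, 0.04, 0, 0, 1, 0, 0, 0, 0.03, 0, 0, 1, 0, 0, 0, 0.02, 0, 0, 1, 0, 0, 0, 0, 0, 0, 1]
}}

```text
clock: 3.5
eef_pos: [540.6, -47.7, 82.6]
eef_rot: [-1.442, 1.564, 0.124]
wrist_force: [-0.3, 0.5, -0.2]
finger_gap: 0.6
```

```bash
python3 - <<'E'
from h import *
s=read_state(); print(s['eef_pos'],s['wrist_force']);print(np.round(R.from_euler('xyz',s['eef_rot']).as_matrix(),3))
for c in ["top","side"]:
    im,d=camera(c)
    u,v=map(int,w2px(c,[550,8,60])) 
    cv2.imwrite(f"pics/{c}1z.png",cv2.resize(im[v-60:v+60,u-80:u+80],None,fx=5,fy=5,interpolation=cv2.INTER_CUBIC))
E
```

```text
[540.6086708  -47.68733096  82.60987013] [-0.31823897  0.49765992 -0.23779848]
[[ 0.007 -1.     0.005]
 [ 0.001  0.005  1.   ]
 [-1.    -0.007  0.001]]
```

View pics/side1z.png

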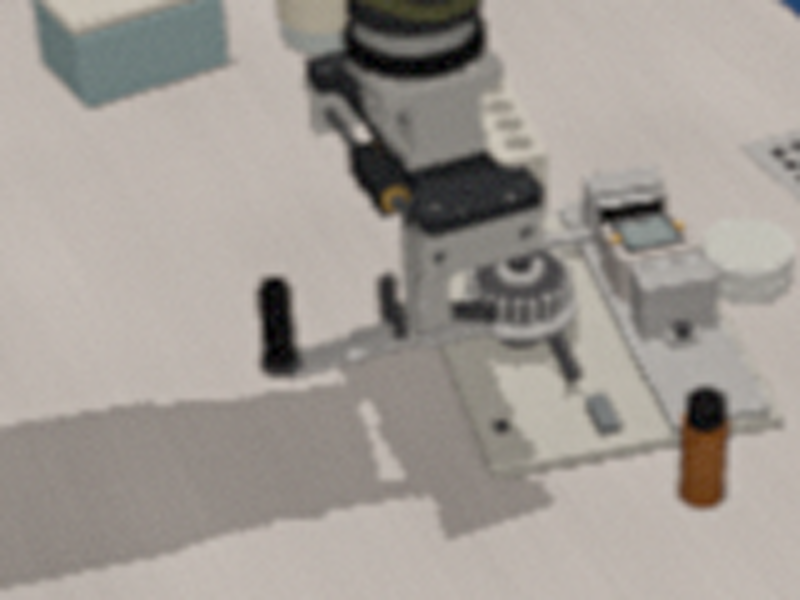

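Call:
{"method": "play_rows", "body": {
  "motion": [0, 0, 0, 0.014, 0.005, 0.01, 1, 0, 0, 0, 0.002, 0.001, 0.01, 1, 0, 0, 0, 0, 0, 0.003, 1, 0, 0, 0, 0, 0, 0.003, 1]
}}

```text
clock: 4.0
eef_pos: [539.3, -21.0, 75.1]
eef_rot: [-1.613, 1.551, -0.048]
wrist_force: [0.3, 0.1, 0.6]
finger_gap: 0.4
```

Call:
{"method": "play_rows", "body": {
  "motion": [0, 0, 0, 0.006, 0.004, 0.003, 1, 0, 0, 0, 0.002, 0.001, 0.003, 1, 0, 0, 0, 0, 0, 0.003, 1, 0, 0, 0, 0, 0, 0.003, 1]
}}

```text
clock: 4.4
eef_pos: [534.9, -8.6, 68.0]
eef_rot: [-1.646, 1.549, -0.08]
wrist_force: [-1.5, -1.8, 0.5]
finger_gap: -0.1
```

Call:
{"method": "play_rows", "body": {
  "motion": [0, 0, 0, 0, 0, 0.003, 1, 0, 0, 0, 0, 0, 0.003, 1]
}}

```text
clock: 4.6
eef_pos: [534.8, -2.3, 68.0]
eef_rot: [-1.656, 1.549, -0.09]
wrist_force: [-0.9, -1.6, -0.4]
finger_gap: 0.7
```

Call:
{"method": "play_rows", "body": {
  "motion": [0, 0, 0, 0, 0, 0.003, 1, 0, 0, 0, 0, 0, 0.003, 1]
}}

```text
clock: 4.8
eef_pos: [534.9, 4.3, 68.0]
eef_rot: [-1.65, 1.549, -0.084]
wrist_force: [-0.2, 0.1, 0.5]
finger_gap: 0.4
```

```bash
cat > look.py <<'E'
from h import *
import sys
n=sys.argv[1]
ims=[]
for c in ["top","side"]:
    im,d=camera(c)
    u,v=map(int,w2px(c,[580,8,60])) 
    ims.append(cv2.resize(im[v-60:v+60,u-70:u+70],None,fx=4,fy=4,interpolation=cv2.INTER_CUBIC)); print(c,u-70,v-60)
    for n2 in ["knob_mid","pawl_tip","ratchet_axis","jaw"]:
        for r in place_of(c,n2)[:1]: print(n2,r["conf"],np.round(w(c,r["at"]),1))
cv2.imwrite(f"pics/{n}.png",cv2.resize(np.hstack(ims),(800,343)))
s=read_state(); print(s['clock'],s['eef_pos'],s['wrist_force'])
E
python3 look.py a2
```

```text
top 246 154
ratchet_axis 0.68 [631.1   7.8  50.1]
jaw 0.69 [724.   46.9  18.8]
side 237 147
knob_mid 0.47 [472.2  29.   67.6]
pawl_tip 0.67 [539.7  28.4  86.1]
ratchet_axis 0.79 [629.7   8.9  46. ]
jaw 0.62 [724.3  51.7  19.3]
5.3 [534.88201196   3.86312781  68.0288795 ] [-0.30073172 -0.08568384 -0.12402314]
```

View pics/a2.png

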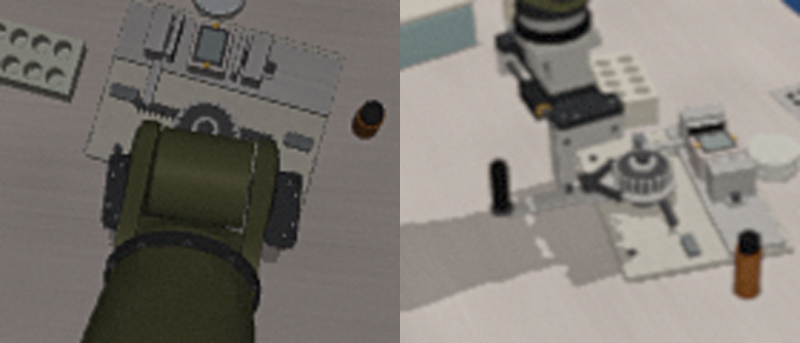

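Call:
{"method": "play_rows", "body": {
  "motion": [0, 0, 0, 0, 0, -0.015, 1, 0, 0, 0, -0.03, 0, -0.01, 1, 0, 0, 0, -0.04, 0, 0, 1, 0, 0, 0, -0.02, 0.02, 0, 1, 0, 0.02, 0, 0, 0.03, 0.01, -0.5, 0, 0, 0, 0, 0.025, 0.025, -0.5, 0, 0, 0, 0, 0, 0.01, -0.5, 0, 0, 0, 0, 0, 0, -0.5]
}}

```text
clock: 6.1
eef_pos: [455.8, 17.7, 159.4]
eef_rot: [-2.375, 1.539, -0.812]
wrist_force: [0.1, 1.1, -0.0]
finger_gap: 29.1
```

```bash
python3 look.py a3;  python3 - <<'E'
from h import *
s=read_state();print(np.round(R.from_euler('xyz',s['eef_rot']).as_matrix(),3),s['finger_gap'])
E
```

```text
top 246 154
knob_mid 0.71 [627.5   4.6  48.6]
pawl_tip 0.67 [531.9  22.1  83.7]
ratchet_axis 0.8 [627.6  10.4  50.9]
jaw 0.61 [ 658.1 -158.8   -2.7]
side 237 147
knob_mid 0.67 [471.   27.2  65.9]
pawl_tip 0.64 [ 4.375e+02 -3.831e+02 -4.000e-01]
ratchet_axis 0.91 [629.1   9.9  47.7]
jaw 0.8 [724.9  50.   18.1]
6.6 [455.58963518  17.45143065 158.81885536] [-0.62383654  0.19691682  0.1275238 ]
[[ 0.021 -1.     0.01 ]
 [-0.023  0.009  1.   ]
 [-1.    -0.021 -0.023]] 68.35054814963416
```

View pics/a3.png

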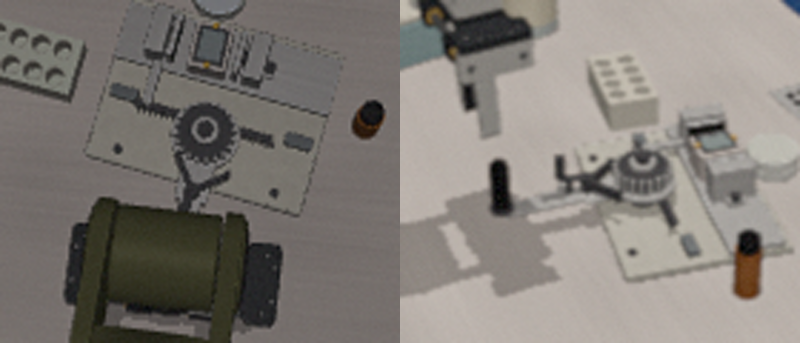

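Call:
{"method": "play_rows", "body": {
  "motion": [0, -0.023, 0.021, 0, -0.017, 0.011, -0.5, 0, 0, 0, 0.02, 0, 0, -0.5, 0, 0, 0, 0.015, 0, 0, -0.5, 0, 0, 0, 0, 0, 0, -0.5]
}}

```text
clock: 7.0
eef_pos: [474.0, 28.4, 123.3]
eef_rot: [-0.376, 1.57, 1.185]
wrist_force: [-0.4, -0.2, -0.3]
finger_gap: 70.1
```

```bash
cat > st.py <<'E'
from h import *
s=read_state();M=R.from_euler('xyz',s['eef_rot']).as_matrix();print(s['clock'],np.round(s['eef_pos'],1),np.round(s['wrist_force'],2),s['finger_gap']);print(np.round(M,3).tolist())
E
python3 st.py
```

```text
7.0 [474.   28.4 123.3] [-0.39 -0.22 -0.34] 70.0853141257266
[[0.0, -1.0, 0.01], [0.001, 0.01, 1.0], [-1.0, -0.0, 0.001]]
```

Aligned. Descend and close gently.

Call:
{"method": "play_rows", "body": {
  "motion": [0, 0, 0, 0.03, 0, 0, -0.5, 0, 0, 0, 0.025, 0, 0, -0.5, 0, 0, 0, 0.009, 0, 0, -0.5, 0, 0, 0, 0, 0, 0, 1, 0, 0, 0, 0, 0, 0, 1, 0, 0, 0, 0, 0, 0, 1, 0, 0, 0, 0, 0, 0, 1, 0, 0, 0, 0, 0, 0, 1, 0, 0, 0, 0, 0, 0, 1],
  "newtons": 15
}}

```text
clock: 7.9
eef_pos: [477.6, 28.2, 64.4]
eef_rot: [-1.495, 1.562, 0.066]
wrist_force: [-0.0, -0.2, -0.0]
finger_gap: 25.9
```

```bash
python3 look.py a4;python3 st.py
```

```text
top 246 154
pawl_tip 0.53 [536.3  24.7  85.2]
ratchet_axis 0.92 [625.1   9.9  49.6]
jaw 0.59 [730.8  46.9  17.9]
side 237 147
knob_mid 0.65 [470.   27.   68.2]
pawl_tip 0.76 [538.7  28.8  86.9]
ratchet_axis 0.91 [629.4  10.6  46.1]
jaw 0.7 [511.2 443.3   1.6]
8.4 [477.61613217  28.19491235  64.33381681] [-0.40960433 -0.10219323  6.87678182]
8.4 [477.6  28.2  64.3] [-0.41 -0.1   6.88] 21.847540653931265
[[0.009, -1.0, 0.01], [0.001, 0.01, 1.0], [-1.0, -0.009, 0.001]]
```

View pics/a4.png

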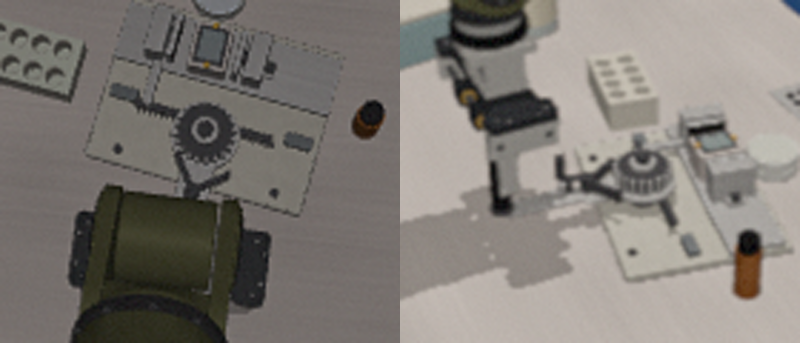

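Call:
{"method": "play_rows", "body": {
  "motion": [0, 0, 0, 0, 0.003, -0.015, 1, 0, 0, 0, 0, 0, -0.015, 1, 0, 0, 0, 0, -0.002, -0.015, 1, 0, 0, 0, 0, -0.003, -0.012, 1]
}}

```text
clock: 8.8
eef_pos: [481.5, -29.2, 64.5]
eef_rot: [-1.481, 1.555, 0.083]
wrist_force: [0.9, 1.4, 1.9]
finger_gap: 22.0
```

```bash
python3 st.py
```

```text
8.8 [481.5 -29.2  64.5] [0.91 1.37 1.91] 21.956199535049592
[[0.016, -1.0, 0.007], [0.001, 0.007, 1.0], [-1.0, -0.016, 0.001]]
```

Call:
{"method": "play_rows", "body": {
  "motion": [0, 0, 0, 0, -0.001, -0.006, 1, 0, 0, 0, 0, -0.002, -0.006, 1]
}}

```text
clock: 9.0
eef_pos: [485.6, -42.1, 64.5]
eef_rot: [-1.456, 1.553, 0.106]
wrist_force: [3.5, 1.2, -0.9]
finger_gap: 21.5
```

Call:
{"method": "play_rows", "body": {
  "motion": [0, 0, 0, 0, -0.001, -0.004, 1, 0, 0, 0, 0, -0.002, -0.004, 1]
}}

```text
clock: 9.2
eef_pos: [489.0, -50.4, 64.5]
eef_rot: [-1.433, 1.553, 0.129]
wrist_force: [-1.7, 0.9, 2.1]
finger_gap: 21.3
```

```bash
python3 look.py a5;python3 st.py
```

```text
top 246 154
knob_mid 0.71 [538.3 -24.6  83.2]
pawl_tip 0.61 [537.2 -23.7  83.8]
ratchet_axis 0.73 [629.7   7.2  51.3]
jaw 0.82 [725.9  45.9  21.1]
side 237 147
knob_mid 0.44 [484.6 -50.8  66.6]
pawl_tip 0.44 [543.8 -16.1  84.9]
ratchet_axis 0.72 [627.9  12.4  50.9]
jaw 0.5 [726.3  46.6  15.6]
9.7 [488.86115333 -50.21579309  64.55488393] [-0.74847822  0.29667973  0.14051702]
9.7 [488.9 -50.2  64.6] [-0.75  0.3   0.14] 21.346453528917266
[[0.018, -1.0, 0.009], [0.002, 0.009, 1.0], [-1.0, -0.018, 0.002]]
```

View pics/a5.png

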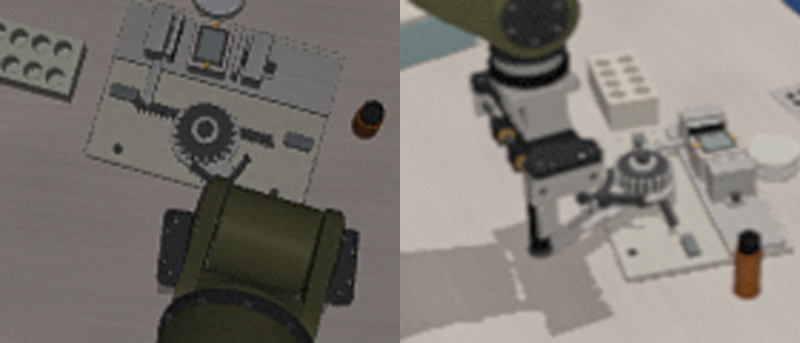

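Call:
{"method": "play_rows", "body": {
  "motion": [0, 0, 0, 0, 0.006, 0.013, 1, 0, 0, 0, 0, 0.004, 0.015, 1, 0, 0, 0, 0, 0.002, 0.015, 1, 0, 0, 0, 0, 0.001, 0.015, 1]
}}

```text
clock: 10.1
eef_pos: [476.1, 9.0, 64.6]
eef_rot: [-1.514, 1.55, 0.046]
wrist_force: [6.3, -3.3, -3.2]
finger_gap: 21.8
```

Call:
{"method": "play_rows", "body": {
  "motion": [0, 0, 0, 0, -0.001, 0.012, 1, 0, 0, 0, 0, -0.002, 0.012, 1]
}}

```text
clock: 10.3
eef_pos: [478.2, 34.7, 64.5]
eef_rot: [-1.536, 1.553, 0.025]
wrist_force: [-3.1, -3.3, 3.3]
finger_gap: 21.8
```

```bash
python3 st.py
```

```text
10.3 [478.2  34.7  64.5] [-3.12 -3.26  3.33] 21.772388895997008
[[0.018, -1.0, 0.011], [0.0, 0.011, 1.0], [-1.0, -0.018, 0.001]]
```

Call:
{"method": "play_rows", "body": {
  "motion": [0, 0, 0, 0, -0.003, 0.014, 1, 0, 0, 0, 0, -0.004, 0.012, 1]
}}

```text
clock: 10.5
eef_pos: [485.1, 62.4, 64.6]
eef_rot: [-1.553, 1.554, 0.007]
wrist_force: [-1.8, -2.7, 0.8]
finger_gap: 22.0
```

Call:
{"method": "play_rows", "body": {
  "motion": [0, 0, 0, 0, -0.006, 0.013, 1, 0, 0, 0, 0, -0.006, 0.01, 1]
}}

```text
clock: 10.7
eef_pos: [496.7, 87.7, 64.5]
eef_rot: [-1.515, 1.558, 0.045]
wrist_force: [-5.5, -1.3, 5.1]
finger_gap: 21.3
```

Call:
{"method": "play_rows", "body": {
  "motion": [0, 0, 0, 0, -0.007, 0.011, 1, 0, 0, 0, 0, -0.007, 0.01, 1]
}}

```text
clock: 10.9
eef_pos: [512.0, 110.3, 64.6]
eef_rot: [-1.555, 1.558, 0.006]
wrist_force: [6.1, -9.8, -2.8]
finger_gap: 21.7
```

Call:
{"method": "play_rows", "body": {
  "motion": [0, 0, 0, 0, -0.004, 0.005, 1, 0, 0, 0, 0, 0, 0, 1]
}}

```text
clock: 11.1
eef_pos: [518.1, 116.9, 64.5]
eef_rot: [-1.587, 1.556, -0.025]
wrist_force: [-0.9, -2.9, 4.5]
finger_gap: 21.8
```

```bash
python3 look.py a6;python3 st.py
```

```text
top 246 154
knob_mid 0.52 [716.5  13.   19.8]
pawl_tip 0.43 [565.   74.7  82.8]
ratchet_axis 0.7 [627.5   7.2  50. ]
jaw 0.77 [721.6  33.7  18. ]
side 237 147
knob_mid 0.57 [627.5   9.2  49.7]
pawl_tip 0.64 [569.7  80.2  85.7]
ratchet_axis 0.68 [628.6   8.5  47.3]
jaw 0.47 [722.6  37.7  19.6]
11.6 [517.21624366 115.97869457  64.57349531] [ 1.82761046 -1.6428105  -1.11776417]
11.6 [517.2 116.   64.6] [ 1.83 -1.64 -1.12] 21.76037823220898
[[0.014, -1.0, 0.01], [-0.0, 0.01, 1.0], [-1.0, -0.014, -0.0]]
```

View pics/a6.png

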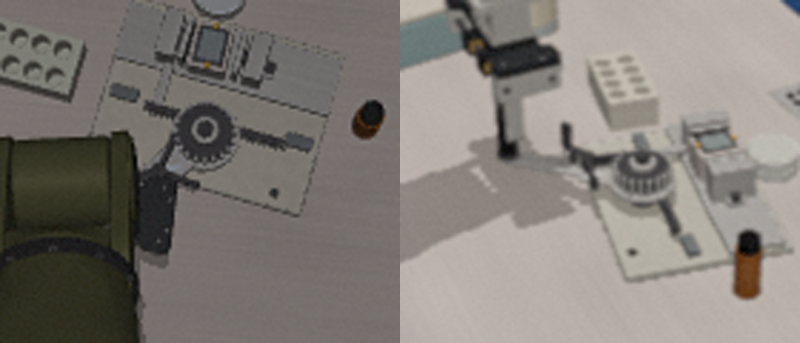

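Call:
{"method": "play_rows", "body": {
  "motion": [0, 0, 0, 0, 0.014, -0.018, 1, 0, 0, 0, 0, 0.01, -0.016, 1, 0, 0, 0, 0, 0.007, -0.017, 1, 0, 0, 0, 0, 0.005, -0.018, 1]
}}

```text
clock: 12.0
eef_pos: [480.6, 47.6, 64.7]
eef_rot: [-1.475, 1.553, 0.089]
wrist_force: [3.9, 0.3, -0.9]
finger_gap: 21.7
```

```bash
python3 st.py
```

```text
12.0 [480.6  47.6  64.7] [ 3.9   0.27 -0.85] 21.70760132378376
[[0.018, -1.0, 0.007], [0.002, 0.007, 1.0], [-1.0, -0.018, 0.002]]
```

Call:
{"method": "play_rows", "body": {
  "motion": [0, 0, 0, 0, 0.003, -0.018, 1, 0, 0, 0, 0, 0.001, -0.018, 1, 0, 0, 0, 0, -0.001, -0.018, 1, 0, 0, 0, 0, -0.003, -0.018, 1, 0, 0, 0, 0, -0.004, -0.01, 1]
}}

```text
clock: 12.5
eef_pos: [484.0, -36.8, 64.6]
eef_rot: [-1.367, 1.549, 0.196]
wrist_force: [-5.9, 0.3, 3.6]
finger_gap: 21.8
```

```bash
python3 st.py
```

```text
12.5 [484.  -36.8  64.6] [-5.89  0.33  3.6 ] 21.814766417084442
[[0.021, -1.0, 0.008], [0.004, 0.008, 1.0], [-1.0, -0.021, 0.004]]
```

Call:
{"method": "play_rows", "body": {
  "motion": [0, 0, 0, 0, -0.002, -0.006, 1, 0, 0, 0, 0, -0.002, -0.005, 1, 0, 0, 0, 0, 0, 0, 1]
}}

```text
clock: 12.8
eef_pos: [488.1, -48.6, 64.7]
eef_rot: [-1.334, 1.549, 0.227]
wrist_force: [-1.0, -0.4, 0.7]
finger_gap: 21.6
```

```bash
python3 look.py a7; python3 st.py
```

```text
top 246 154
knob_mid 0.72 [537.4 -22.1  85.6]
pawl_tip 0.53 [539.6 -22.7  84.3]
ratchet_axis 0.9 [627.6  10.4  52. ]
jaw 0.78 [723.   34.4  20.1]
side 237 147
knob_mid 0.56 [482.5 -47.8  70. ]
pawl_tip 0.62 [544.4 -13.5  87.7]
ratchet_axis 0.6 [630.4   9.7  48.6]
jaw 0.72 [723.7  33.8  17.8]
13.3 [487.95801676 -48.16042718  64.71114672] [0.48512099 0.28613299 0.2327683 ]
13.3 [488.  -48.2  64.7] [0.49 0.29 0.23] 21.802022254407564
[[0.021, -1.0, 0.009], [0.005, 0.009, 1.0], [-1.0, -0.021, 0.005]]
```

Call:
{"method": "play_rows", "body": {
  "motion": [0, 0, 0.02, 0, 0.006, 0.013, 1, 0, 0, 0, 0, 0.004, 0.015, 1, 0, 0, 0, 0, 0.002, 0.015, 1, 0, 0, 0, 0, 0.001, 0.013, 1]
}}

```text
clock: 13.7
eef_pos: [475.4, 9.4, 64.8]
eef_rot: [-0.276, 1.567, 1.284]
wrist_force: [7.3, -4.5, -6.3]
finger_gap: 21.6
```

Call:
{"method": "play_rows", "body": {
  "motion": [0, 0, 0, 0, -0.001, 0.01, 1, 0, 0, 0, 0, -0.001, 0.008, 1]
}}

```text
clock: 13.9
eef_pos: [476.7, 29.2, 64.6]
eef_rot: [0.385, 1.567, 1.946]
wrist_force: [-1.5, -3.1, 0.7]
finger_gap: 21.6
```

Call:
{"method": "play_rows", "body": {
  "motion": [0, 0, 0, 0, -0.002, 0.008, 1, 0, 0, 0, 0, -0.002, 0.006, 1]
}}

```text
clock: 14.1
eef_pos: [479.5, 44.6, 64.6]
eef_rot: [1.038, 1.564, 2.599]
wrist_force: [-7.2, -2.6, 6.4]
finger_gap: 21.6
```

```bash
cat > f.py <<'E'
from h import *
s=read_state();M=R.from_euler('xyz',s['eef_rot']).as_matrix();p=s['eef_pos'];A=np.array([630.5,9.]);v=p[:2]-A
phi=np.arctan2(v[1],-v[0]);t=np.array([np.sin(phi),np.cos(phi)])
print(s['clock'],np.round(p,1),'r %.1f phi %.3f'%(np.hypot(*v),phi),'tang %.2f rad %.2f'%(-s['wrist_force'][:2]@t, s['wrist_force'][:2]@v/np.hypot(*v)),np.round(s['wrist_force'],1), 'mom',np.round(s['moment'],2))
E
python3 f.py
```

```text
14.1 [479.5  44.6  64.6] r 155.2 phi 0.232 tang 4.13 rad 6.39 [-7.2 -2.6  6.4] mom [-0.37  1.3   0.02]
```

Call:
{"method": "play_rows", "body": {
  "motion": [0, 0, 0, 0, -0.003, 0.008, 1, 0, 0, 0, 0, -0.003, 0.007, 1, 0, 0, 0, 0, 0, 0, 1]
}}

```text
clock: 14.4
eef_pos: [484.3, 61.9, 64.6]
eef_rot: [1.227, 1.559, 2.788]
wrist_force: [1.1, -0.6, -0.3]
finger_gap: 21.5
```

```bash
python3 f.py
```

```text
14.4 [484.3  61.9  64.6] r 155.5 phi 0.347 tang 0.16 rad -1.24 [ 1.1 -0.6 -0.3] mom [-0.19 -0.36  0.03]
```

Call:
{"method": "play_rows", "body": {
  "motion": [0, 0, 0, 0, -0.004, 0.008, 1, 0, 0, 0, 0, -0.003, 0.006, 1, 0, 0, 0, 0, 0, 0, 1]
}}

```text
clock: 14.7
eef_pos: [490.4, 76.8, 64.5]
eef_rot: [1.292, 1.556, 2.853]
wrist_force: [-0.7, 0.2, 1.2]
finger_gap: 21.7
```

```bash
python3 f.py; python3 look.py a8; python3 f.py
```

```text
14.7 [490.4  76.8  64.5] r 155.6 phi 0.451 tang 0.17 rad 0.71 [-0.7  0.2  1.2] mom [-0.08 -0.09  0.02]
top 246 154
knob_mid 0.56 [711.2 -15.3  17.1]
pawl_tip 0.74 [627.2   4.4  -2.2]
ratchet_axis 0.94 [630.8  10.2  48. ]
jaw 0.56 [723.2  27.5  21.3]
side 237 147
knob_mid 0.61 [486.   77.4  67.1]
pawl_tip 0.61 [550.3  57.2  84.3]
ratchet_axis 0.69 [628.9  12.2  48.9]
jaw 0.77 [723.8  29.6  17.8]
15.2 [490.21938063  76.08538093  64.5077808 ] [-3.61672679  0.61413944  2.47557846]
15.2 [490.2  76.1  64.5] r 155.5 phi 0.446 tang 1.01 rad 3.53 [-3.6  0.6  2.5] mom [ 0.01  0.33 -0.01]
```

View pics/a8.png

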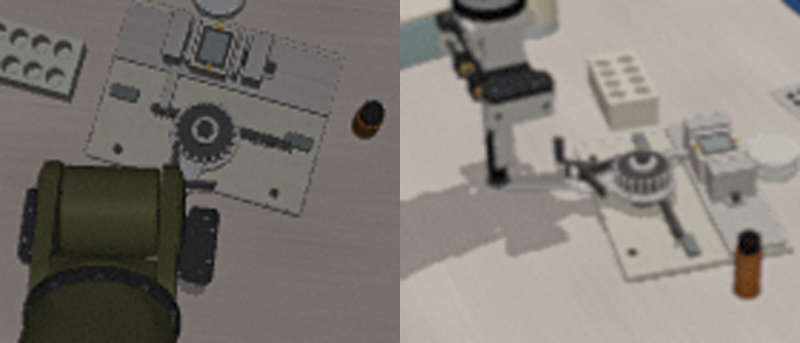

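Call:
{"method": "play_rows", "body": {
  "motion": [0, 0, 0, 0, -0.004, 0.007, 1, 0, 0, 0, 0, -0.003, 0.005, 1, 0, 0, 0, 0, 0, 0, 1]
}}

```text
clock: 15.5
eef_pos: [496.4, 88.0, 64.5]
eef_rot: [1.379, 1.553, 2.939]
wrist_force: [-1.2, -0.0, 2.1]
finger_gap: 21.5
```

```bash
python3 f.py
```

```text
15.5 [496.4  88.   64.5] r 155.7 phi 0.533 tang 0.65 rad 1.06 [-1.2 -0.   2.1] mom [ 0.07  0.22 -0.01]
```

Call:
{"method": "play_rows", "body": {
  "motion": [0, 0, 0, 0, -0.004, 0.006, 1, 0, 0, 0, 0, -0.003, 0.005, 1, 0, 0, 0, 0, 0, 0, 1]
}}

```text
clock: 15.8
eef_pos: [503.2, 98.8, 64.5]
eef_rot: [1.412, 1.552, 2.972]
wrist_force: [-3.0, 1.6, 2.9]
finger_gap: 21.8
```

```bash
python3 f.py
```

```text
15.8 [503.2  98.8  64.5] r 155.8 phi 0.615 tang 0.42 rad 3.33 [-3.   1.6  2.9] mom [ 0.11  0.28 -0.03]
```

Call:
{"method": "play_rows", "body": {
  "motion": [0, 0, 0, 0, -0.004, 0.006, 1, 0, 0, 0, 0, -0.003, 0.004, 1, 0, 0, 0, 0, 0, 0, 1]
}}

```text
clock: 16.1
eef_pos: [510.5, 108.5, 64.4]
eef_rot: [1.433, 1.552, 2.992]
wrist_force: [-3.2, 1.9, 3.3]
finger_gap: 21.5
```

```bash
python3 f.py
```

```text
16.1 [510.5 108.5  64.4] r 155.9 phi 0.692 tang 0.58 rad 3.67 [-3.2  1.9  3.3] mom [ 0.2   0.38 -0.02]
```

Call:
{"method": "play_rows", "body": {
  "motion": [0, 0, 0, 0, -0.004, 0.004, 1, 0, 0, 0, 0, -0.003, 0.004, 1, 0, 0, 0, 0, 0, 0, 1]
}}

```text
clock: 16.4
eef_pos: [517.4, 116.5, 64.4]
eef_rot: [1.426, 1.551, 2.986]
wrist_force: [-2.3, -0.1, 3.6]
finger_gap: 21.4
```

```bash
python3 f.py; python3 look.py a9; python3 f.py; python3 - <<'E'
from h import *
for c in ["top","side"]:
    camera(c)
    for k in range(1):
      for n in ["jaw","stop","chamber","jaw_pad"]:
        for r in place_of(c,n)[:1]: print(c,n,r["conf"],np.round(w(c,r["at"]),1))
E
```

```text
16.4 [517.4 116.5  64.4] r 156.0 phi 0.760 tang 1.63 rad 1.59 [-2.3 -0.1  3.6] mom [ 0.13  0.14 -0.02]
top 246 154
pawl_tip 0.6 [ 622.1 -438.2    2.2]
ratchet_axis 0.7 [628.   11.7  53.8]
jaw 0.54 [722.9  22.5  22.8]
side 237 147
knob_mid 0.44 [513.3 115.9  71.8]
pawl_tip 0.7 [571.3  82.   84.3]
ratchet_axis 0.97 [626.3   8.5  47.8]
jaw 0.46 [720.6  28.2  21. ]
16.9 [517.07301616 116.18387114  64.47169585] [-1.6159469   0.47984681  2.96171977]
16.9 [517.1 116.2  64.5] r 156.1 phi 0.757 tang 0.76 rad 1.50 [-1.6  0.5  3. ] mom [-0.05  0.09 -0.  ]
top jaw 0.6 [718.7  25.4  22.4]
top stop 0.68 [713.8 -14.4  15.6]
top chamber 0.69 [713.9   4.5  22.9]
top jaw_pad 0.6 [721.7  27.6  17.5]
side jaw 0.53 [719.8  24.7  19.3]
side stop 0.55 [712.6 -19.5  22.2]
side chamber 0.49 [717.4   6.7  22.7]
side jaw_pad 0.36 [722.7  23.1  19.3]
```

View pics/a9.png

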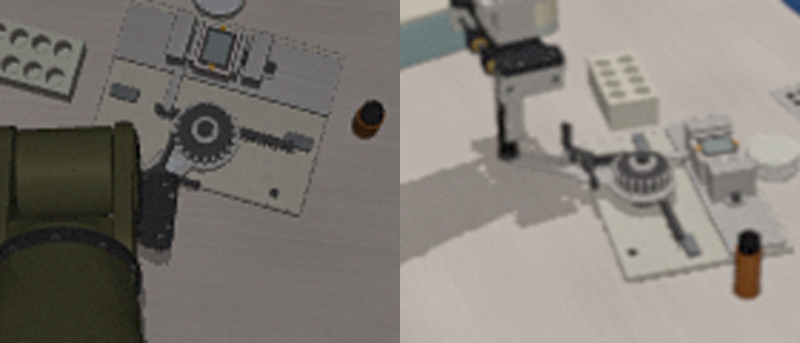

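Call:
{"method": "play_rows", "body": {
  "motion": [0, 0, 0.01, 0, 0.014, -0.018, 1, 0, 0, 0, 0, 0.01, -0.016, 1, 0, 0, 0, 0, 0.007, -0.017, 1, 0, 0, 0, 0, 0.005, -0.018, 1]
}}

```text
clock: 17.8
eef_pos: [479.8, 47.9, 64.5]
eef_rot: [1.424, 1.541, 2.986]
wrist_force: [2.7, 1.1, 1.0]
finger_gap: 21.6
```

Call:
{"method": "play_rows", "body": {
  "motion": [0, 0, 0.01, 0, 0.003, -0.018, 1, 0, 0, 0, 0, 0.001, -0.018, 1, 0, 0, 0, 0, -0.001, -0.018, 1, 0, 0, 0, 0, -0.003, -0.018, 1, 0, 0, 0, 0, -0.004, -0.01, 1]
}}

```text
clock: 18.3
eef_pos: [483.1, -37.1, 64.3]
eef_rot: [1.419, 1.534, 2.981]
wrist_force: [-8.1, -0.5, 11.2]
finger_gap: 21.8
```

Call:
{"method": "play_rows", "body": {
  "motion": [0, 0, 0, 0, -0.002, -0.006, 1, 0, 0, 0, 0, -0.002, -0.005, 1, 0, 0, 0, 0, 0, 0, 1]
}}

```text
clock: 18.6
eef_pos: [487.6, -49.7, 64.4]
eef_rot: [1.426, 1.534, 2.986]
wrist_force: [-1.3, -1.4, 3.3]
finger_gap: 21.5
```

```bash
python3 f.py;python3 st.py; python3 - <<'E'
from h import *
for c in ["top","side"]:
    camera(c)
    for k in range(1):
      for n in ["jaw","pawl_tip"]:
        for r in place_of(c,n)[:1]: print(c,n,r["conf"],np.round(w(c,r["at"]),1))
E
```

```text
18.6 [487.6 -49.7  64.4] r 154.5 phi -0.390 tang 0.84 rad 1.72 [-1.3 -1.4  3.3] mom [-0.38  0.15 -0.02]
18.6 [487.6 -49.7  64.4] [-1.28 -1.43  3.29] 21.49452235070321
[[-0.037, -0.999, 0.011], [0.006, 0.01, 1.0], [-0.999, 0.037, 0.005]]
top jaw 0.7 [720.1  22.5  22.5]
side jaw 0.7 [719.3  27.   14.3]
side pawl_tip 0.67 [544.3 -18.6  88.4]
```

Call:
{"method": "play_rows", "body": {
  "motion": [0, 0, -0.02, 0, 0.002, 0.005, 1, 0, 0, -0.015, 0, 0.002, 0.005, 1, 0, 0, 0, 0, 0, 0, 1]
}}

```text
clock: 19.2
eef_pos: [483.3, -37.4, 64.5]
eef_rot: [-0.34, 1.564, 1.222]
wrist_force: [1.9, 1.4, -0.8]
finger_gap: 22.0
```

```bash
python3 f.py; python3 st.py
```

```text
19.2 [483.3 -37.4  64.5] r 154.3 phi -0.305 tang -0.74 rad -2.25 [ 1.9  1.4 -0.8] mom [ 0.05 -0.11 -0.06]
19.2 [483.3 -37.4  64.5] [ 1.92  1.39 -0.78] 22.010200791768852
[[0.002, -1.0, 0.009], [0.006, 0.01, 1.0], [-1.0, -0.002, 0.006]]
```

Call:
{"method": "play_rows", "body": {
  "motion": [0, 0, 0, 0, 0.002, 0.005, 1, 0, 0, 0, 0, 0.001, 0.005, 1, 0, 0, 0, 0, 0, 0, 1]
}}

```text
clock: 19.5
eef_pos: [480.1, -26.0, 64.5]
eef_rot: [-0.372, 1.564, 1.19]
wrist_force: [0.5, 1.6, 1.9]
finger_gap: 21.9
```

```bash
python3 f.py
```

```text
19.5 [480.1 -26.   64.5] r 154.4 phi -0.229 tang -1.43 rad -0.83 [0.5 1.6 1.9] mom [ 0.04 -0.02 -0.03]
```

Call:
{"method": "play_rows", "body": {
  "motion": [0, 0, 0, 0, 0.001, 0.005, 1, 0, 0, 0, 0, 0.001, 0.005, 1, 0, 0, 0, 0, 0, 0, 1]
}}

```text
clock: 19.8
eef_pos: [477.9, -15.4, 64.5]
eef_rot: [-0.311, 1.565, 1.251]
wrist_force: [1.6, 0.4, 1.0]
finger_gap: 21.8
```

```bash
python3 f.py
```

```text
19.8 [477.9 -15.4  64.5] r 154.6 phi -0.159 tang -0.14 rad -1.67 [1.6 0.4 1. ] mom [-0.22  0.03 -0.03]
```

Call:
{"method": "play_rows", "body": {
  "motion": [0, 0, 0, 0, 0.001, 0.005, 1, 0, 0, 0, 0, 0, 0.005, 1, 0, 0, 0, 0, 0, 0, 1]
}}

```text
clock: 20.1
eef_pos: [476.5, -4.9, 64.5]
eef_rot: [-0.128, 1.565, 1.434]
wrist_force: [-1.1, -0.6, 2.2]
finger_gap: 21.7
```

```bash
python3 f.py
```

```text
20.1 [476.5  -4.9  64.5] r 154.7 phi -0.090 tang 0.54 rad 1.13 [-1.1 -0.6  2.2] mom [-0.28  0.2   0.02]
```

Call:
{"method": "play_rows", "body": {
  "motion": [0, 0, 0, 0, 0, 0.004, 1, 0, 0, 0, 0, 0, 0.004, 1, 0, 0, 0, 0, 0, 0, 1]
}}

```text
clock: 20.4
eef_pos: [475.8, 3.4, 64.4]
eef_rot: [0.269, 1.566, 1.831]
wrist_force: [-1.0, -2.5, 2.7]
finger_gap: 21.6
```

```bash
python3 f.py
```

```text
20.4 [475.8   3.4  64.4] r 154.8 phi -0.036 tang 2.49 rad 1.12 [-1.  -2.5  2.7] mom [-0.6   0.25  0.01]
```

Call:
{"method": "play_rows", "body": {
  "motion": [0, 0, 0, 0, 0, 0, 1]
}}

```text
clock: 20.5
eef_pos: [475.8, 3.4, 64.4]
eef_rot: [0.246, 1.566, 1.808]
wrist_force: [-1.1, -3.9, 2.6]
finger_gap: 21.5
```

```bash
python3 f.py
```

```text
20.5 [475.8   3.4  64.4] r 154.8 phi -0.036 tang 3.90 rad 1.23 [-1.1 -3.9  2.6] mom [-0.84  0.35  0.  ]
```

Call:
{"method": "play_rows", "body": {
  "motion": [0, 0, 0, 0, 0, 0, 1]
}}

```text
clock: 20.6
eef_pos: [475.9, 3.3, 64.4]
eef_rot: [0.239, 1.566, 1.801]
wrist_force: [-0.7, -1.9, 3.0]
finger_gap: 21.5
```

```bash
python3 f.py
```

```text
20.6 [475.9   3.3  64.4] r 154.8 phi -0.037 tang 1.92 rad 0.74 [-0.7 -1.9  3. ] mom [-0.64  0.3  -0.01]
```

Call:
{"method": "play_rows", "body": {
  "motion": [0, 0, 0, 0, 0, 0.004, 1, 0, 0, 0, 0, 0, 0, 1, 0, 0, 0, 0, 0, 0, 1]
}}

```text
clock: 20.9
eef_pos: [475.7, 6.9, 64.4]
eef_rot: [0.38, 1.566, 1.942]
wrist_force: [-1.9, -3.7, 3.4]
finger_gap: 21.8
```

```bash
python3 f.py
```

```text
20.9 [475.7   6.9  64.4] r 154.8 phi -0.014 tang 3.65 rad 1.99 [-1.9 -3.7  3.4] mom [-0.74  0.43  0.06]
```

Call:
{"method": "play_rows", "body": {
  "motion": [0, 0, 0, 0, 0, 0, 1]
}}

```text
clock: 21.0
eef_pos: [475.7, 6.7, 64.4]
eef_rot: [0.377, 1.566, 1.939]
wrist_force: [-0.4, -3.1, 2.8]
finger_gap: 21.8
```

```bash
python3 f.py
```

```text
21.0 [475.7   6.7  64.4] r 154.8 phi -0.015 tang 3.08 rad 0.43 [-0.4 -3.1  2.8] mom [-0.6   0.43  0.  ]
```

Call:
{"method": "play_rows", "body": {
  "motion": [0, 0, 0, 0, 0, 0.004, 1, 0, 0, 0, 0, 0, 0, 1, 0, 0, 0, 0, 0, 0, 1]
}}

```text
clock: 21.3
eef_pos: [475.7, 10.1, 64.5]
eef_rot: [0.5, 1.567, 2.061]
wrist_force: [-2.0, -4.2, 4.2]
finger_gap: 21.8
```

```bash
python3 f.py
```

```text
21.3 [475.7  10.1  64.5] r 154.8 phi 0.007 tang 4.18 rad 1.95 [-2.  -4.2  4.2] mom [-0.8   0.43  0.03]
```

Call:
{"method": "play_rows", "body": {
  "motion": [0, 0, 0, 0, 0, 0, 1]
}}

```text
clock: 21.4
eef_pos: [475.7, 10.0, 64.4]
eef_rot: [0.506, 1.567, 2.067]
wrist_force: [-2.2, -3.7, 4.2]
finger_gap: 21.8
```

```bash
python3 f.py
```

```text
21.4 [475.7  10.   64.4] r 154.8 phi 0.007 tang 3.71 rad 2.16 [-2.2 -3.7  4.2] mom [-0.73  0.39 -0.04]
```

Call:
{"method": "play_rows", "body": {
  "motion": [0, 0, 0, 0, 0, 0, 1]
}}

```text
clock: 21.5
eef_pos: [475.6, 10.0, 64.4]
eef_rot: [0.504, 1.567, 2.065]
wrist_force: [-0.8, -3.6, 3.6]
finger_gap: 21.5
```

```bash
python3 f.py
```

```text
21.5 [475.6  10.   64.4] r 154.9 phi 0.006 tang 3.65 rad 0.74 [-0.8 -3.6  3.6] mom [-0.72  0.48  0.02]
```

Call:
{"method": "play_rows", "body": {
  "motion": [0, 0, 0, 0, 0, 0.004, 1, 0, 0, 0, 0, 0, 0, 1, 0, 0, 0, 0, 0, 0, 1]
}}

```text
clock: 21.8
eef_pos: [475.6, 13.5, 64.4]
eef_rot: [0.643, 1.567, 2.204]
wrist_force: [-1.3, -4.6, 3.2]
finger_gap: 21.8
```

```bash
python3 f.py
```

```text
21.8 [475.6  13.5  64.4] r 154.9 phi 0.029 tang 4.65 rad 1.15 [-1.3 -4.6  3.2] mom [-0.97  0.44  0.01]
```

Call:
{"method": "play_rows", "body": {
  "motion": [0, 0, 0, 0, 0, 0, 1]
}}

```text
clock: 21.9
eef_pos: [475.6, 13.4, 64.4]
eef_rot: [0.626, 1.567, 2.187]
wrist_force: [-1.9, -4.9, 3.4]
finger_gap: 21.7
```

```bash
python3 f.py; python3 look.py b1; python3 f.py
```

```text
21.9 [475.6  13.4  64.4] r 154.9 phi 0.029 tang 4.93 rad 1.80 [-1.9 -4.9  3.4] mom [-0.79  0.43  0.  ]
top 246 154
pawl_tip 0.51 [714.3   4.   19.8]
ratchet_axis 0.76 [630.3  12.6  51.4]
jaw 0.76 [720.2  20.4  18.8]
side 237 147
knob_mid 0.44 [470.2  12.3  70.2]
pawl_tip 0.64 [539.9  24.1  87.6]
ratchet_axis 0.9 [627.1   9.2  48.7]
jaw 0.57 [720.7  21.1  17.8]
22.4 [475.64941586  13.42809987  64.41151204] [-1.62197997 -4.55070419  3.48014693]
22.4 [475.6  13.4  64.4] r 154.9 phi 0.029 tang 4.60 rad 1.49 [-1.6 -4.6  3.5] mom [-0.97  0.48  0.02]
```

View pics/b1.png

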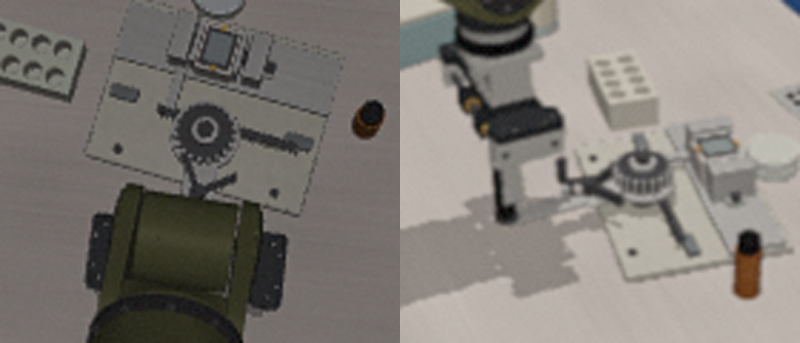

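Call:
{"method": "play_rows", "body": {
  "motion": [0, 0, 0, 0, 0, 0, 0.3, 0, 0, 0, 0, 0, 0, 0.3, 0, 0, 0, 0, 0, 0, 0.2, 0, 0, 0, 0, 0, 0, 0]
}}

```text
clock: 22.8
eef_pos: [476.0, 14.2, 64.2]
eef_rot: [0.266, 1.566, 1.826]
wrist_force: [0.0, 0.0, -0.0]
finger_gap: 42.3
```

```bash
python3 f.py; python3 look.py b2
```

```text
22.8 [476.   14.2  64.2] r 154.6 phi 0.033 tang -0.05 rad -0.02 [ 0.  0. -0.] mom [ 0.03 -0.02 -0.01]
top 246 154
pawl_tip 0.52 [535.1  13.7  83.6]
ratchet_axis 0.73 [627.5   8.4  49.9]
jaw 0.75 [719.   23.1  18.3]
side 237 147
knob_mid 0.49 [ 4.697e+02 -3.000e-01  7.040e+01]
pawl_tip 0.48 [540.4  19.7  91.2]
ratchet_axis 0.81 [627.9   6.2  47.6]
jaw 0.47 [720.1  24.1  21.2]
23.3 [475.98804014  13.94314893  64.27675149] [ 0.13139606 -0.42097634 -0.15850721]
```

View pics/b2.png

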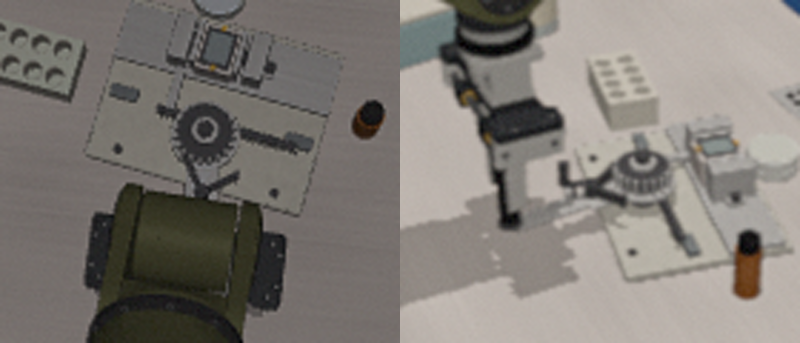

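Call:
{"method": "play_rows", "body": {
  "motion": [0, 0, 0, 0, 0, 0, -0.3, 0, 0, 0, 0, 0, 0, -0.3, 0, 0, 0, 0, 0, 0, -0.3, 0, 0, 0, 0, 0, 0, -0.3, 0, 0, 0, -0.03, 0, 0, -0.3, 0, 0, 0, -0.04, 0, 0, -0.3, 0, 0, 0, -0.04, 0.02, 0, -0.3, 0, 0, 0, -0.03, 0.04, 0, -0.3, 0, 0, 0, 0, 0.05, 0, -0.3, 0, 0, 0, 0, 0.03, 0, -0.3]
}}

```text
clock: 24.3
eef_pos: [333.5, 14.7, 208.9]
eef_rot: [0.709, 1.565, 2.269]
wrist_force: [0.7, 1.0, -0.4]
finger_gap: 61.1
```

```bash
python3 f.py; python3 look.py b3
```

```text
24.3 [333.5  14.7 208.9] r 297.0 phi 0.019 tang -0.99 rad -0.69 [ 0.7  1.  -0.4] mom [-0.02 -0.05 -0.02]
top 246 154
knob_mid 0.68 [714.1 -14.5  14.8]
pawl_tip 0.66 [534.9   9.4  84.4]
ratchet_axis 0.71 [629.1   9.7  51.3]
jaw 0.72 [ 442.5 -385.6    3.4]
side 237 147
knob_mid 0.47 [471.5   0.5  68. ]
pawl_tip 0.64 [538.5  18.2  90.5]
ratchet_axis 0.63 [627.2   8.7  47.4]
jaw 0.57 [720.7  21.4  16.2]
24.8 [336.08015716  14.65183475 208.21881087] [ 0.56775536 -0.57300917  0.1530055 ]
```

View pics/b3.png

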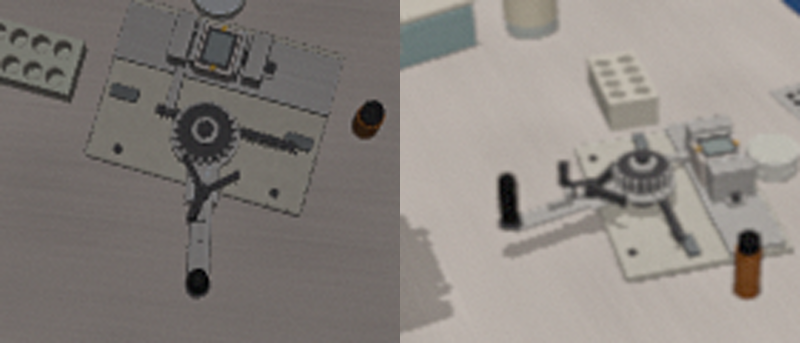

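```bash
python3 - <<'E'
from h import *
for k in range(30):
    if k%6==0:
        for c in ["side","top"]:
            im,d=camera(c)
            u,v=map(int,w2px(c,[471,0,75])); g=im[v-14:v+14,u-12:u+12].astype(float).mean(2)
            wt=np.clip((70 if c=="side" else 50)-g,0,None); yy,xx=np.mgrid[v-14:v+14,u-12:u+12]
            print(c,round((wt*xx).sum()/wt.sum(),2),round((wt*yy).sum()/wt.sum(),2))
            if k%12==0:
                for n in ["knob_mid","pawl_tip","chamber"]:
                    for r in place_of(c,n)[:1]: print("   ",n,r["conf"],np.round(w(c,r["at"]),1))
    else: camera("side")
print(read_state()["clock"], read_state()["wrist_force"])
E
```

```text
side 274.46 216.97
    knob_mid 0.43 [472.6   3.2  67.2]
    pawl_tip 0.54 [629.3   9.7  46.1]
    chamber 0.57 [714.5   7.7  25.8]
top 314.84 252.32
    knob_mid 0.44 [470.3  -2.8  71.5]
    pawl_tip 0.48 [536.3  11.9  83. ]
side 274.45 217.06
top 314.82 252.36
side 274.43 217.04
    knob_mid 0.46 [ 4.702e+02 -2.000e-01  6.860e+01]
    pawl_tip 0.71 [ 622.9 -439.7   -2.5]
    chamber 0.69 [716.4   7.4  19.4]
top 314.81 252.34
    knob_mid 0.43 [471.4  -1.5  70.8]
    pawl_tip 0.57 [534.4  12.2  83.3]
    chamber 0.59 [713.1   4.3  16.2]
side 274.44 217.04
top 314.89 252.33
side 274.46 217.03
    knob_mid 0.52 [ 4.713e+02 -3.000e-01  7.050e+01]
    pawl_tip 0.5 [539.   18.7  86.8]
    chamber 0.45 [718.9   6.2  23.8]
top 314.85 252.33
    knob_mid 0.5 [4.717e+02 2.000e-01 6.840e+01]
    pawl_tip 0.7 [535.4  10.2  84.2]
    chamber 0.57 [713.2   3.6  16.9]
27.45 [ 0.89113814 -0.12407327  1.31094476]
```

```bash
python3 -c "
from cell import *
print(sign_off())"
```

```text
the job is handed in; nothing more can be done
None
```

I flipped the pawl to tighten and clamped the chamber with the handle. I then opened the gripper, moved clear, and handed the job in at about 27.5 s. `sign_off` gives no verdict, so the result rests on my own checks.

**Tightening:** I pushed the thumb lever over with closed fingers, then pinched the knob and made two full driving strokes and part of a third. On the third, the push needed to hold the knob still rose in step with the handle angle, from about 2.7 N to about 4.7 N. I take that as roughly 65 N on the chamber.

**After letting go:**
- **Clamping force:** the knob sprang back about 0.085 rad (13 mm). I estimate 22–30 N still on the chamber, above the 12 N needed. That comes from handle angle and the push felt before release; I did not measure it after release.
- **Steadiness:** the knob did not move over about 2.6 s of pictures (within 0.1 px).
- **Pawl:** place estimates from both cameras put the lever on the tighten side of the handle, though they differ by several mm and a few detections were clearly wrong.
- **Chamber and bench:** in the last pictures the chamber sits between the jaw and the back stop. The tube rack, vial and dishes look undisturbed there; those close-ups do not show the tip boxes, jar or marker.

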